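# Fetch the salt shaker out of the crowded condiment stand

## Robot

A 6-joint arm with a two-finger parallel gripper is mounted at the origin on a cart in front of the work surface, level with it; the furniture and walls round the work are solid. World frame = base frame: x ahead of the robot, y to its left, z up, the work surface at z = 0. Lengths are in m, angles in rad, forces in N, time in s.
With the tool pointing down it reaches from about 0.325 to 0.9 m from the base axis. Payload 6.1 kg.
Tool frame: the origin (TCP) lies between the finger pads; the fingertips stand 8 mm ahead of it and the grasp point (between the pads) lies 11 mm behind it; y points along the fingers, x is the direction in which the jaws open and shut, and the axes are right-handed (so a half turn about y gives the same grasp; the last joint's range is limited). The gripper opens to 85 mm and grips with 20 to 120 N. Pads are 22 mm wide; open, the fingers measure 114 mm over their backs; the gripper's body (76 mm by 85 mm) begins 54 mm behind the grasp point. The pads swing forward as they close: fully open they stand 13 mm farther back than shut.
Start: joints at [-1.247, 0.22, 1.526, -0, 1.395, -0.126], TCP at [0.272, -0.563, 0.239] pointing down, gripper open.
Joint ranges: [-2.98, 2.98], [-0.91, 2.08], [0.09, 2.57], [-1.24, 4.39], [0.2, 2.65], [-2.68, 2.68]. Speed limits (rad/s): [2.57, 2.57, 3.01, 3.14, 3.14, 3.14].

## Interface

Orientations are given as a 3x3 rotation matrix whose columns are the frame's x, y, z axes.
In Python, from station import telemetry, cams, arm gives the robot as it stands. The module is installed in compiled form; this text tells all that it offers.
- The arm moves only by the tool play_rows, never from a script. Its argument "rows" is one flat list of numbers, 7 for each row, row after row: the shift along the world's x, y, z normalised to -1 to 1, where 1 is 0.05 m, then the turn, a rotation vector about the world's x, y, z normalised to -1 to 1, where 1 is 0.12 rad, then the gripper's target within -1 to 1 (shut at 1, half-way at 0, fully open at -1). In form: [x, y, z, wx, wy, wz, grip, x, y, z, wx, wy, wz, grip, ...]. A call has 1 to 8 rows; each row shifts and turns the commanded pose from where the row before left it; what a row does not reach is not made up. A row lasts 1/10 s, in which the tool goes at most 50 mm and 8.59 degrees, less where a joint would pass 70% of its speed; a pose out of reach is approached as far as the arm can. A call with a number of a shift or a turn outside -1 to 1 is refused whole. A call with a gripper value outside its range is refused whole. The fingers move at their own pace and stop on an object; "squeeze" is the grip in N (left out, the last holds). Time passes only in rows, so rows that do not move let the fingers close. It gives the time, the measured TCP pose, the force and the opening at its end, in the units of the state.
- telemetry.sense(): the state, without advancing time (a new reading comes with each control period).
- cams.get_image(name): name is "side" or "top"; returns the picture (420x560x3 uint8, blue, green, red); there is no depth.
- cams.camera_params(name): a dict with "fx", "fy", "cx", "cy" (pixels), "xyz" and "attitude" of the camera in the world. Camera axes: x right, y up, looking along -z (the intrinsics and any distortion apply to the point x, -y, -z); pixel columns grow to the right and rows downward; lengths in m; the calibration is good to about 2 mm. A picture is of the moment at which its call begins. camera_params takes no time and is no camera call.
- arm.finish_job(): hands the job in, once; it reports no verdict.
The state is a dict: "time": time; "q": joint angles; "joint_velocities": joint speeds; "tau": joint torques, N m; "ee_pos": TCP position; "orientation": TCP orientation; "ft_force": force on the tool from outside, world axes, zero at the start; "torque": the same for the moment, N m; "width": finger opening in m.
Only numpy, scipy, OpenCV 4.12 (cv2) and the standard library are available. Lean on these libraries where they do the work, as an engineer would, in place of code of your own. Each camera call takes 0.05 s, during which the arm holds its last target. There are 200 camera calls.

## Task

The table caddy still lacks its salt shaker, which is hemmed in by tall pieces in the condiment stand. Take the tall pieces that stand right next to it (two or three of them) out of the way and stand them upright on the slate board, put the salt shaker into the caddy's empty cup, then return each tall piece upright to the very well it came from. Knock nothing over and leave the three small jars where they stand.

Things in the scene. Friction and masses are not known exactly. Their poses are not given: they have to be found in the camera images.
- stand: Fixed pale oak block 164 (x) x 232 (y) x 27 mm; origin under its centre. Six round wells at x = -34, +34 and y = -68, 0, +68 mm. Wide ones (69 mm, tall pieces) at (34, -68), (34, 68), (-34, 0); narrow ones (57 mm, low pieces) at (34, 0), (-34, -68), (-34, 68); which piece is in which well of its size varies. Wells 18 mm deep, mouths chamfered, floor 8 mm above the worktop.
- salt_shaker_center (a point): Centre (45 mm above its foot) of the salt shaker: a small clear glass shaker with white salt and a grey perforated domed top, 90 mm tall, round, 44 mm diameter up to 74 mm, 34 mm above that; it stands in one of the narrow wells; z along its axis, about 0.1 kg.
- wooden_mill_head (a point): Middle of the round head, 138 mm above the foot, of the tall turned brown wooden pepper mill with a small steel knob on top: 170 mm tall, head about 48 mm across, 58 mm at its widest near the foot, about 0.2 kg; grasp the head (it does not turn or come off). Stands in a wide well.
- herb_grinder_cap (a point): Point on the black cap, 152 mm above the foot, of the tall grinder with a black cap over a clear body with dark green herbs: 185 mm tall, round, 57 mm diameter, about 0.3 kg; grasp the cap (it does not turn or come off). Stands in a wide well.
- squeeze_bottle_grip (a point): Point in the upper part of the straight body, 140 mm above the foot, of the tall yellow squeeze bottle with a white cap and pointed nozzle: body round, 55 mm diameter (57 mm at the foot bead) and straight up to 154 mm, 189 mm tall with the nozzle, about 0.3 kg, rigid. Stands in a wide well.
- spice_jar_center (a point): Centre (53 mm above its foot) of the small spice jar with a red lid: 106 mm tall, 45 mm diameter; it stands in a narrow well and stays there.
- slate_board: Dark grey slate serving board, fixed, 180 (x) x 200 (y) mm, its flat top 12 mm above the worktop, empty at the start; origin at the centre of its underside, on the worktop. The place for the cleared pieces.
- amber_jar_center (a point): Centre (42 mm above its foot) of the small amber glass jar with a steel lid: 85 mm tall, 43 mm diameter; it stands in a narrow well and stays there.
- free_cup (a point): Floor centre, 8 mm above the worktop, of the empty cup of the table caddy: a fixed dark walnut block 102 (x) x 174 (y) x 27 mm with brass end loops. The cup is round, 57 mm wide, 18 mm deep, mouth chamfered. Axes are the caddy's (z up, y along its long side); its other cup lies 78 mm off in +y.
- lidded_jar_center (a point): Centre (50 mm above its foot) of the jar with a pale lid that already stands in the caddy's other cup: 99 mm tall, 58 x 62 mm across; it stays there.
Things that resemble listed ones, but are neither listed nor needed, are in the scene too. There is more than one size of the part that bears free_cup; the job needs the smaller.

How it is judged:
On the way, in this order (a step that is already met when the one before it is completed fails the run):
1. the tall pieces next to the salt shaker all stand upright and released on the slate board, any other tall piece still in its well, the salt shaker still in its own (((x of wooden_mill_head in the frame of slate_board between -0.09 and 0.09 m and y of wooden_mill_head in the frame of slate_board between -0.1 and 0.1 m and z of wooden_mill_head in the frame of slate_board below 0.162 m and angle between wooden_mill_head's own z axis and vertical below 0.12 rad and linear speed of wooden_mill below 0.03 m/s and contact force between the fingers and wooden_mill below 0.3 N) or (horizontal distance between wooden_mill_head and salt_shaker_center above 0.11 m and distance of wooden_mill_head from where it was at the start of the episode below 0.015 m)) and ((x of herb_grinder_cap in the frame of slate_board between -0.09 and 0.09 m and y of herb_grinder_cap in the frame of slate_board between -0.1 and 0.1 m and z of herb_grinder_cap in the frame of slate_board below 0.176 m and angle between herb_grinder_cap's own z axis and vertical below 0.12 rad and linear speed of herb_grinder below 0.03 m/s and contact force between the fingers and herb_grinder below 0.3 N) or (horizontal distance between herb_grinder_cap and salt_shaker_center above 0.11 m and distance of herb_grinder_cap from where it was at the start of the episode below 0.015 m)) and ((x of squeeze_bottle_grip in the frame of slate_board between -0.09 and 0.09 m and y of squeeze_bottle_grip in the frame of slate_board between -0.1 and 0.1 m and z of squeeze_bottle_grip in the frame of slate_board below 0.164 m and angle between squeeze_bottle_grip's own z axis and vertical below 0.12 rad and linear speed of squeeze_bottle below 0.03 m/s and contact force between the fingers and squeeze_bottle below 0.3 N) or (horizontal distance between squeeze_bottle_grip and salt_shaker_center above 0.11 m and distance of squeeze_bottle_grip from where it was at the start of the episode below 0.015 m)) and distance of salt_shaker_center from where it was at the start of the episode below 0.03 m and (((x of wooden_mill_head in the frame of slate_board between -0.09 and 0.09 m and y of wooden_mill_head in the frame of slate_board between -0.1 and 0.1 m and z of wooden_mill_head in the frame of slate_board below 0.162 m and angle between wooden_mill_head's own z axis and vertical below 0.12 rad and linear speed of wooden_mill below 0.03 m/s and contact force between the fingers and wooden_mill below 0.3 N) and (x of herb_grinder_cap in the frame of slate_board between -0.09 and 0.09 m and y of herb_grinder_cap in the frame of slate_board between -0.1 and 0.1 m and z of herb_grinder_cap in the frame of slate_board below 0.176 m and angle between herb_grinder_cap's own z axis and vertical below 0.12 rad and linear speed of herb_grinder below 0.03 m/s and contact force between the fingers and herb_grinder below 0.3 N)) or ((x of wooden_mill_head in the frame of slate_board between -0.09 and 0.09 m and y of wooden_mill_head in the frame of slate_board between -0.1 and 0.1 m and z of wooden_mill_head in the frame of slate_board below 0.162 m and angle between wooden_mill_head's own z axis and vertical below 0.12 rad and linear speed of wooden_mill below 0.03 m/s and contact force between the fingers and wooden_mill below 0.3 N) and (x of squeeze_bottle_grip in the frame of slate_board between -0.09 and 0.09 m and y of squeeze_bottle_grip in the frame of slate_board between -0.1 and 0.1 m and z of squeeze_bottle_grip in the frame of slate_board below 0.164 m and angle between squeeze_bottle_grip's own z axis and vertical below 0.12 rad and linear speed of squeeze_bottle below 0.03 m/s and contact force between the fingers and squeeze_bottle below 0.3 N)) or ((x of herb_grinder_cap in the frame of slate_board between -0.09 and 0.09 m and y of herb_grinder_cap in the frame of slate_board between -0.1 and 0.1 m and z of herb_grinder_cap in the frame of slate_board below 0.176 m and angle between herb_grinder_cap's own z axis and vertical below 0.12 rad and linear speed of herb_grinder below 0.03 m/s and contact force between the fingers and herb_grinder below 0.3 N) and (x of squeeze_bottle_grip in the frame of slate_board between -0.09 and 0.09 m and y of squeeze_bottle_grip in the frame of slate_board between -0.1 and 0.1 m and z of squeeze_bottle_grip in the frame of slate_board below 0.164 m and angle between squeeze_bottle_grip's own z axis and vertical below 0.12 rad and linear speed of squeeze_bottle below 0.03 m/s and contact force between the fingers and squeeze_bottle below 0.3 N)))), for 0.2 s.
2. the salt shaker stands released in the caddy's empty cup while at least two tall pieces are still on the board (horizontal distance between salt_shaker_center and free_cup below 0.012 m and z of salt_shaker_center in the frame of free_cup between 0.035 and 0.053 m and angle between salt_shaker_center's own z axis and vertical below 0.12 rad and linear speed of salt_shaker below 0.03 m/s and contact force between the fingers and salt_shaker below 0.3 N and (((x of wooden_mill_head in the frame of slate_board between -0.09 and 0.09 m and y of wooden_mill_head in the frame of slate_board between -0.1 and 0.1 m and z of wooden_mill_head in the frame of slate_board below 0.162 m and angle between wooden_mill_head's own z axis and vertical below 0.12 rad and linear speed of wooden_mill below 0.03 m/s and contact force between the fingers and wooden_mill below 0.3 N) and (x of herb_grinder_cap in the frame of slate_board between -0.09 and 0.09 m and y of herb_grinder_cap in the frame of slate_board between -0.1 and 0.1 m and z of herb_grinder_cap in the frame of slate_board below 0.176 m and angle between herb_grinder_cap's own z axis and vertical below 0.12 rad and linear speed of herb_grinder below 0.03 m/s and contact force between the fingers and herb_grinder below 0.3 N)) or ((x of wooden_mill_head in the frame of slate_board between -0.09 and 0.09 m and y of wooden_mill_head in the frame of slate_board between -0.1 and 0.1 m and z of wooden_mill_head in the frame of slate_board below 0.162 m and angle between wooden_mill_head's own z axis and vertical below 0.12 rad and linear speed of wooden_mill below 0.03 m/s and contact force between the fingers and wooden_mill below 0.3 N) and (x of squeeze_bottle_grip in the frame of slate_board between -0.09 and 0.09 m and y of squeeze_bottle_grip in the frame of slate_board between -0.1 and 0.1 m and z of squeeze_bottle_grip in the frame of slate_board below 0.164 m and angle between squeeze_bottle_grip's own z axis and vertical below 0.12 rad and linear speed of squeeze_bottle below 0.03 m/s and contact force between the fingers and squeeze_bottle below 0.3 N)) or ((x of herb_grinder_cap in the frame of slate_board between -0.09 and 0.09 m and y of herb_grinder_cap in the frame of slate_board between -0.1 and 0.1 m and z of herb_grinder_cap in the frame of slate_board below 0.176 m and angle between herb_grinder_cap's own z axis and vertical below 0.12 rad and linear speed of herb_grinder below 0.03 m/s and contact force between the fingers and herb_grinder below 0.3 N) and (x of squeeze_bottle_grip in the frame of slate_board between -0.09 and 0.09 m and y of squeeze_bottle_grip in the frame of slate_board between -0.1 and 0.1 m and z of squeeze_bottle_grip in the frame of slate_board below 0.164 m and angle between squeeze_bottle_grip's own z axis and vertical below 0.12 rad and linear speed of squeeze_bottle below 0.03 m/s and contact force between the fingers and squeeze_bottle below 0.3 N)))), for 0.2 s.
At the end, for the whole second after the job is handed in: The salt shaker stands upright on the floor of the caddy's free cup (centre within 12 mm); all three tall pieces stand upright within 15 mm of where each stood at the start; spice jar, amber jar and lidded jar within 20 mm of where they stood; all released and at rest (horizontal distance between salt_shaker_center and free_cup below 0.012 m and z of salt_shaker_center in the frame of free_cup between 0.035 and 0.053 m and angle between each of salt_shaker_center, wooden_mill_head, herb_grinder_cap, squeeze_bottle_grip, spice_jar_center, amber_jar_center, lidded_jar_center's own z axis and vertical below 0.12 rad and linear speed of each of salt_shaker, wooden_mill, herb_grinder, squeeze_bottle, spice_jar, amber_jar, lidded_jar below 0.03 m/s and contact force between the fingers and salt_shaker below 0.3 N and distance of each of wooden_mill_head, herb_grinder_cap, squeeze_bottle_grip from where it was at the start of the episode below 0.015 m and contact force between the fingers and wooden_mill below 0.3 N and contact force between the fingers and herb_grinder below 0.3 N and contact force between the fingers and squeeze_bottle below 0.3 N and distance of each of spice_jar_center, amber_jar_center, lidded_jar_center from where it was at the start of the episode below 0.02 m and contact force between the fingers and spice_jar below 0.3 N and contact force between the fingers and amber_jar below 0.3 N and contact force between the fingers and lidded_jar below 0.3 N); the robot touches nothing.
It fails at once if a piece is knocked over (leans by more than 40 degrees) (angle between any of salt_shaker_center, spice_jar_center, amber_jar_center, lidded_jar_center, wooden_mill_head, herb_grinder_cap, squeeze_bottle_grip's own z axis and vertical above 0.7 rad).
It fails at once if the spice jar, the amber jar or the lidded jar is moved by more than 30 mm (distance of any of spice_jar_center, amber_jar_center, lidded_jar_center from where it was at the start of the episode above 0.03 m).
It also fails if it takes over 134 s, if anything falls off the work surface, if the arm or the gripper's body presses on something with over 40 N, if the wrist force passes 120 N, or if a joint passes its speed limit or range.

## Working session

There is one attempt and no reset: what is moved stays moved. The work goes in short steps, Python scripts to look and compute and a tool call to move; the robot and the scene stay as the last step left them, time stands still between calls to the robot, and variables do not carry over. Pictures are saved under pics/ and viewed, about 12 in all and at most 16, crops included, and the job is handed in when it is done.

Besides the shell and the picture viewer there is one more tool, called after ">>>" as name(argument=value, ...) on one line, values as JSON. play_rows: Moves the arm, as the interface text tells. Scaled input: -1 to 1 covers 0.05 m each way for a shift and 0.12 rad each way for a turn. Its arguments: {"type":"object","properties":{"rows":{"type":"array"},"squeeze":{"type":"number"}},"required":["rows"]}

```bash
mkdir -p pics && python3 - <<'E'
from station import telemetry, cams
import cv2,numpy as np
for n in("side","top"):
    cv2.imwrite(f"pics/{n}0.png",cams.get_image(n)); p=cams.camera_params(n); print(n,p)
s=telemetry.sense(); print(s)
E
```

```text
side {'fx': 404.0724583280022, 'fy': 404.0724583280022, 'cx': 273.4380551732954, 'cy': 210.8463791083533, 'xyz': array([-0.0430975 ,  0.98974091,  0.81149039]), 'attitude': array([[-0.92282655,  0.19030077, -0.33492803],
       [-0.38518124, -0.44420862,  0.80889685],
       [ 0.00515577,  0.87547948,  0.48322779]])}
top {'fx': 444.98102957116237, 'fy': 444.98102957116237, 'cx': 272.7257977975465, 'cy': 209.9187575127469, 'xyz': array([ 0.23193429, -0.22333258,  1.64350027]), 'attitude': array([[-0.01566853,  0.98765856, -0.15583668],
       [-0.999554  , -0.01943476, -0.02267351],
       [-0.02542233,  0.15541192,  0.98752258]])}
{'time': 0.1, 'q': array([-1.24705688e+00,  2.21184052e-01,  1.52753539e+00,  1.91448846e-05,
        1.39470346e+00, -1.26079088e-01]), 'joint_velocities': array([-0.00200901, -0.00117824, -0.00240124,  0.00025027,  0.00095177,
       -0.0007576 ]), 'tau': array([ 1.94284177e-03, -4.98244822e+01, -3.90545762e+01, -2.98716650e-04,
        5.69287688e-03, -1.50070889e-08]), 'ee_pos': array([ 0.27158863, -0.56229573,  0.23826536]), 'orientation': array([[ 4.34798584e-01, -5.64357059e-04,  9.00527553e-01],
       [-9.00525904e-01,  1.74116505e-03,  4.34798879e-01],
       [-1.81334891e-03, -9.99998325e-01,  2.48837945e-04]]), 'ft_force': array([ 0.61980975,  0.58326858, -0.66699735]), 'torque': array([ 0.03839117,  0.0338205 , -0.0150714 ]), 'width': 0.08561468588473536}
```

View pics/side0.png

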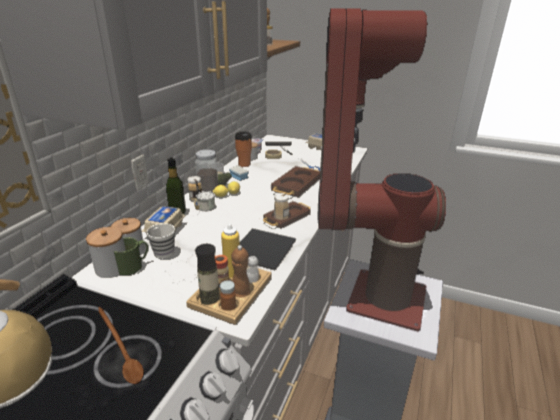

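View pics/top0.png

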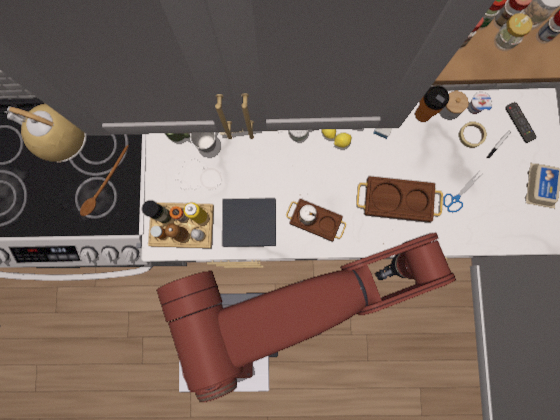

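Side view: herb grinder (207,275), spice jar (221,265), mill (241,270), bottle (230,250), amber jar (227,295) and salt (253,267) in the stand. The slate is at (265,247) and the small caddy at (287,213), with the lidded jar at (282,207). Top view: stand (181,226), slate (249,222), small caddy (317,220) with its free cup near (328,225).

```bash
cat > h.py <<'E'
import numpy as np, cv2
from station import cams
def ray(n,uv):
    p=cams.camera_params(n); d=np.array([(uv[0]-p["cx"])/p["fx"],-(uv[1]-p["cy"])/p["fy"],-1.])
    return np.array(p["xyz"]), np.array(p["attitude"])@d
def onz(n,uv,z):
    o,d=ray(n,uv); return o+d*(z-o[2])/d[2]
def proj(n,P):
    p=cams.camera_params(n); c=np.array(p["attitude"]).T@(np.array(P)-p["xyz"])
    return np.array([p["cx"]+p["fx"]*c[0]/-c[2], p["cy"]-p["fy"]*c[1]/-c[2]])
E
python3 - <<'E'
import cv2,numpy as np
from h import *
t=cv2.imread("pics/top0.png"); s=cv2.imread("pics/side0.png")
hsv=cv2.cvtColor(t,cv2.COLOR_BGR2HSV)
white=((hsv[...,2]>150)&(hsv[...,1]<60)).astype(np.uint8)
def comp(name,box,m,z):
    x0,y0,x1,y1=box; k=np.zeros_like(m); k[y0:y1,x0:x1]=m[y0:y1,x0:x1]
    c=max(cv2.findContours(k,cv2.RETR_EXTERNAL,cv2.CHAIN_APPROX_NONE)[0],key=cv2.contourArea)
    P=np.array([onz("top",q[0],z)[:2] for q in c],np.float32)
    r=cv2.minAreaRect(P); print(name,cv2.contourArea(c),np.round(r[0],4),np.round(r[1],4),round(r[2],1))
v=hsv[...,2]; print("v stand/slate/caddy",hsv[245,165],hsv[220,249],hsv[226,345-12],hsv[215,296])
comp("slate",(216,192,282,252),((v<110)&(hsv[...,1]<90)).astype(np.uint8),.012)
comp("stand",(140,185,217,256),((hsv[...,0]<25)&(hsv[...,1]>70)&(v>100)).astype(np.uint8),.027)
comp("caddy",(284,190,350,250),((hsv[...,1]>80)&(v<130)).astype(np.uint8),.027)
a=cv2.resize(t[185:255,140:355],None,fx=3.7,fy=3.7,interpolation=cv2.INTER_CUBIC)
b=cv2.resize(s[185:325,180:320],None,fx=2.4,fy=2.4,interpolation=cv2.INTER_CUBIC)
c=np.zeros((a.shape[0]+b.shape[0],a.shape[1],3),np.uint8); c[:a.shape[0]]=a; c[a.shape[0]:,:b.shape[1]]=b
cv2.imwrite("pics/crop1.png",c); print(c.shape)
E
```

```text
v stand/slate/caddy [ 18  97 197] [132  17  73] [ 10 155 107] [ 10 148 107]
slate 2432.5 [ 0.4449 -0.0964] [0.1944 0.1758] 89.1
stand 2344.0 [0.4406 0.1532] [0.2317 0.1678] 87.1
caddy 1200.5 [ 0.4483 -0.3433] [0.1707 0.1001] 66.3
(595, 796, 3)
```

View pics/crop1.png

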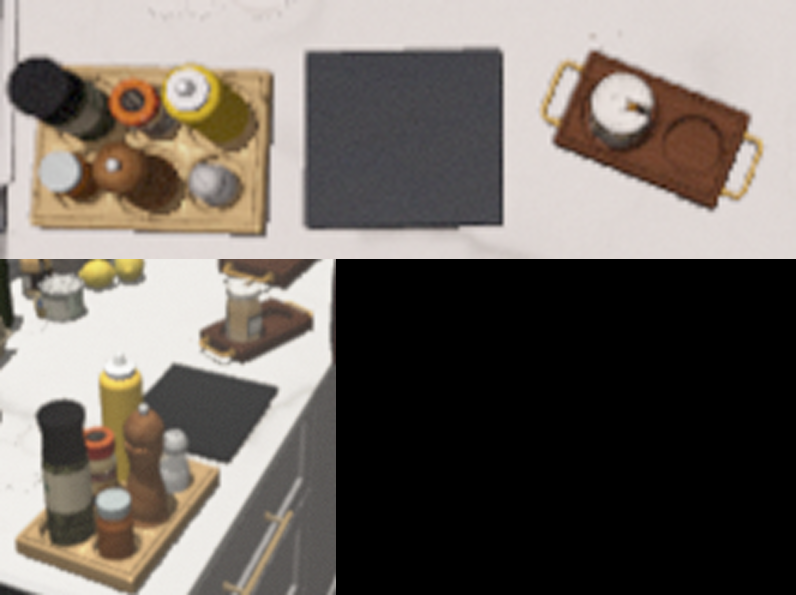

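Crop (top): bottle nozzle tip ≈ full px (190.5,209), mill knob (170,229), salt dome (197.6,233), free cup rim (328,223). Side crop: nozzle (230,226), knob (240,247), salt top (253,257). The salt is in the (-34,-68) well, so its neighbours are the mill and the bottle, and the grinder is far away. I'll cross-check these by triangulation.

```bash
python3 - <<'E'
import numpy as np
from h import *
c=np.array([.4406,.1532]); a=np.radians(87.1-90); R=np.array([[np.cos(a),-np.sin(a)],[np.sin(a),np.cos(a)]])
obs={"bottle":((34,-68),.197,(190.5,208.8),(230,226.3)),"mill":((-34,0),.178,(170,229),(239.6,247.1)),"salt":((-34,-68),.098,(197.6,233.1),(253.3,257.1))}
for n,(w,z,t,s) in obs.items():
    P=c+R@(np.array(w)/1e3)
    o1,d1=ray("top",t);o2,d2=ray("side",s)
    A=np.c_[d1,-d2]; k=np.linalg.lstsq(A,o2-o1,rcond=None)[0]; p1=o1+k[0]*d1;p2=o2+k[1]*d2
    print(n,"well",P.round(4),"tri",((p1+p2)/2).round(4),"gap",np.linalg.norm(p1-p2).round(4),"top@z",onz("top",t,z)[:2].round(4),"side@z",onz("side",s,z)[:2].round(4))
print("cup rim top",onz("top",(327.8,223.4),.027).round(4))
b=np.radians(66.3-90); Rb=np.array([[np.cos(b),-np.sin(b)],[np.sin(b),np.cos(b)]])
print("cup from caddy",np.array([.4483,-.3433])+Rb@[0,-.039],"yaw",b)
E
```

```text
bottle well [0.4711 0.0836] tri [0.4714 0.0842 0.1874] gap 0.001 top@z [0.4693 0.0819] side@z [0.464  0.0982]
mill well [0.4066 0.1549] tri [0.4055 0.1545 0.1741] gap 0.0012 top@z [0.4056 0.1537] side@z [0.4021 0.1595]
salt well [0.4032 0.087 ] tri [0.3998 0.0781 0.0913] gap 0.0005 top@z [0.3988 0.0767] side@z [0.3959 0.0866]
cup rim top [ 0.4333 -0.3865  0.027 ]
cup from caddy [ 0.43262404 -0.37901084] yaw -0.4136430327226562
```

>>> play_rows(rows=[0.25,0.808,0.025,0,0,0.557,-1,0.25,0.808,0.025,0,0,0.557,-1,0.25,0.808,0.025,0,0,0.557,-1,0.25,0.808,0.025,0,0,0.557,-1,0.25,0.808,0.025,0,0,0.557,-1,0.25,0.808,0.025,0,0,0.557,-1,0.25,0.808,0.025,0,0,0.557,-1,0.25,0.808,0.025,0,0,0.557,-1], squeeze=40)

```text
time: 0.9
ee_pos: [0.3717, -0.2378, 0.249]
orientation: [[0.834, -0.0, 0.551], [-0.551, 0.0, 0.834], [-0.0, -1.0, 0.0]]
ft_force: [1.6, 0.1, 0.4]
width: 0.0852
```

>>> play_rows(rows=[0.25,0.808,0.025,0,0,0.557,-1,0.25,0.808,0.025,0,0,0.557,-1,0.25,0.808,0.025,0,0,0.557,-1,0.25,0.808,0.025,0,0,0.557,-1,0.25,0.808,0.025,0,0,0.557,-1,0.25,0.808,0.025,0,0,0.557,-1,0.25,0.808,0.025,0,0,0.557,-1,0.25,0.808,0.025,0,0,0.557,-1])

```text
time: 1.7
ee_pos: [0.4717, 0.0854, 0.2591]
orientation: [[0.999, -0.0, 0.049], [-0.049, -0.0, 0.999], [-0.0, -1.0, -0.0]]
ft_force: [0.6, -0.1, 0.2]
width: 0.0855
```

>>> play_rows(rows=[0,0,0,0,0,0,-1,0,0,0,0,0,0,-1])

```text
time: 1.9
ee_pos: [0.4714, 0.0844, 0.2587]
orientation: [[0.999, -0.001, 0.049], [-0.049, -0.0, 0.999], [-0.001, -1.0, -0.0]]
ft_force: [-0.2, -0.8, -0.1]
width: 0.0852
```

>>> play_rows(rows=[0,0,-0.4,0,0,0,-1,0,0,-0.4,0,0,0,-1,0,0,-0.4,0,0,0,-1,0,0,-0.4,0,0,0,-1,0,0,-0.4,0,0,0,-1,0,0,-0.4,0,0,0,-1,0,0,0,0,0,0,-1])

```text
time: 2.6
ee_pos: [0.4691, 0.0822, 0.1362]
orientation: [[0.999, -0.006, 0.054], [-0.054, -0.0, 0.999], [-0.006, -1.0, -0.001]]
ft_force: [-0.5, 0.5, -0.1]
width: 0.0853
```

>>> play_rows(rows=[0,0,0,0,0,0,1,0,0,0,0,0,0,1,0,0,0,0,0,0,1,0,0,0,0,0,0,1,0,0,0,0,0,0,1,0,0,0,0,0,0,1,0,0,0,0,0,0,1,0,0,0,0,0,0,1])

```text
time: 3.4
ee_pos: [0.4731, 0.0835, 0.1411]
orientation: [[0.999, 0.003, 0.051], [-0.051, -0.0, 0.999], [0.003, -1.0, -0.0]]
ft_force: [-0.3, 0.0, 6.8]
width: 0.0533
```

>>> play_rows(rows=[0,0,0.2,0,0,0,1,0,0,0.4,0,0,0,1,0,0,0.4,0,0,0,1,0,0,0.5,0,0,0,1,0,0,0.5,0,0,0,1,0,0,0,0,0,0,1])

```text
time: 4.0
ee_pos: [0.4737, 0.0837, 0.2434]
orientation: [[0.999, 0.007, 0.051], [-0.051, 0.0, 0.999], [0.007, -1.0, 0.0]]
ft_force: [0.8, -0.4, -1.2]
width: 0.0537
```

>>> play_rows(rows=[0.022,-0.234,0,0,0,0,1,0.055,-0.585,0,0,0,0,1,0.055,-0.585,0,0,0,0,1,0.055,-0.585,0,0,0,0,1,0.055,-0.585,0,0,0,0,1,0.055,-0.585,0,0,0,0,1,0.055,-0.585,0,0,0,0,1,0.055,-0.585,0,0,0,0,1])

```text
time: 4.8
ee_pos: [0.4905, -0.1344, 0.2369]
orientation: [[0.999, -0.004, 0.052], [-0.052, 0.001, 0.999], [-0.004, -1.0, 0.001]]
ft_force: [0.2, 1.1, -2.3]
width: 0.054
```

>>> play_rows(rows=[0.033,-0.351,0,0,0,0,1,0,0,0,0,0,0,1,0,0,0,0,0,0,1])

```text
time: 5.1
ee_pos: [0.4925, -0.1506, 0.2374]
orientation: [[0.999, -0.003, 0.053], [-0.053, 0.002, 0.999], [-0.003, -1.0, 0.002]]
ft_force: [-0.6, 0.5, -1.9]
width: 0.0535
```

```bash
python3 - <<'E'
from station import telemetry, cams
import cv2,numpy as np
t=cams.get_image("top")[180:260,140:360]; s=cams.get_image("side")[160:330,180:340]
a=cv2.resize(t,None,fx=3.6,fy=3.6,interpolation=cv2.INTER_CUBIC); b=cv2.resize(s,None,fx=1.8,fy=1.8,interpolation=cv2.INTER_CUBIC)
c=np.zeros((a.shape[0]+b.shape[0],a.shape[1],3),np.uint8); c[:a.shape[0]]=a; c[a.shape[0]:,:b.shape[1]]=b
cv2.imwrite("pics/p2.png",c); s=telemetry.sense(); print(s["ee_pos"],s["ft_force"],s["width"])
E
```

```text
[ 0.49298661 -0.14974309  0.2381296 ] [-0.60865445  0.32982369 -2.40615735] 0.053940317949786286
```

View pics/p2.png

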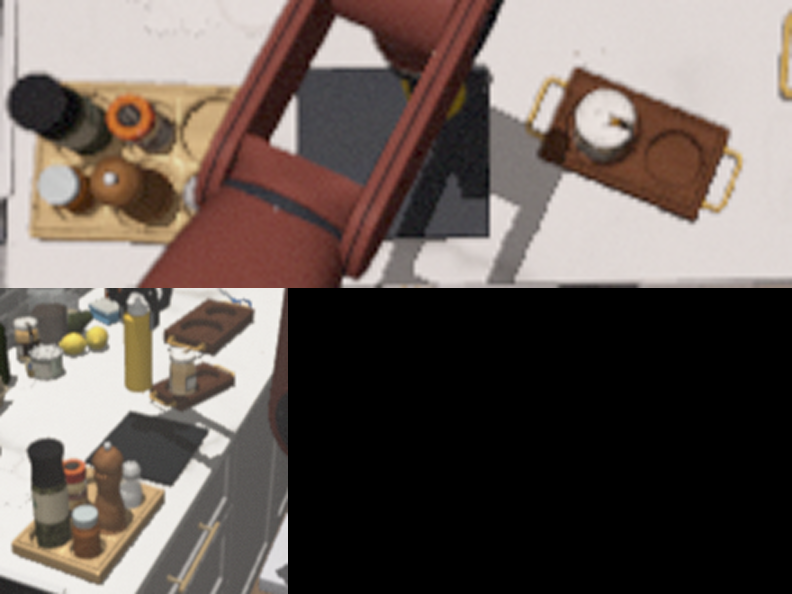

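Bottle is held upright over the slate (top crop (435,95), side crop (138,345)). Nothing else has moved.

>>> play_rows(rows=[0,0,-0.3,0,0,0,1,0,0,-0.5,0,0,0,1,0,0,-0.4,0,0,0,1,0,0,-0.3,0,0,0,1,0,0,-0.2,0,0,0,1,0,0,-0.1,0,0,0,1,0,0,0,0,0,0,1,0,0,0,0,0,0,1])

```text
time: 6.0
ee_pos: [0.4943, -0.1507, 0.1501]
orientation: [[0.999, 0.001, 0.051], [-0.051, -0.001, 0.999], [0.001, -1.0, -0.001]]
ft_force: [1.1, -0.9, -1.6]
width: 0.0537
```

>>> play_rows(rows=[0,0,-0.06,0,0,0,1,0,0,-0.04,0,0,0,1,0,0,0,0,0,0,1])

```text
time: 6.3
ee_pos: [0.4943, -0.1508, 0.1451]
orientation: [[0.999, 0.001, 0.052], [-0.052, -0.001, 0.999], [0.001, -1.0, -0.001]]
ft_force: [-0.1, 0.1, 1.3]
width: 0.0538
```

>>> play_rows(rows=[0,0,0,0,0,0,-1,0,0,0,0,0,0,-1,0,0,0,0,0,0,-1,0,0,0,0,0,0,-1,0,0,0,0,0,0,-1,0,0,0,0,0,0,-1])

```text
time: 6.9
ee_pos: [0.4937, -0.1504, 0.1443]
orientation: [[0.999, -0.0, 0.052], [-0.052, 0.0, 0.999], [-0.0, -1.0, 0.0]]
ft_force: [-0.2, -0.5, -0.1]
width: 0.0853
```

>>> play_rows(rows=[0,0,0.2,0,0,0,-1,0,0,0.4,0,0,0,-1,0,0,0.5,0,0,0,-1,0,0,0.5,0,0,0,-1,0,0,0.5,0,0,0,-1,0,0,0.4,0,0,0,-1,0,0,0,0,0,0,-1])

```text
time: 7.6
ee_pos: [0.4955, -0.1513, 0.2737]
orientation: [[0.999, 0.006, 0.051], [-0.051, -0.003, 0.999], [0.007, -1.0, -0.003]]
ft_force: [-0.2, -0.4, 0.7]
width: 0.0854
```

>>> play_rows(rows=[-0.126,0.436,0,0,0,-0.935,-1,-0.126,0.436,0,0,0,-0.935,-1,-0.126,0.436,0,0,0,-0.935,-1,-0.126,0.436,0,0,0,-0.935,-1,-0.126,0.436,0,0,0,-0.935,-1,-0.126,0.436,0,0,0,-0.935,-1,-0.126,0.436,0,0,0,-0.935,-1])

```text
time: 8.3
ee_pos: [0.4488, 0.0031, 0.2684]
orientation: [[0.666, -0.001, 0.746], [-0.746, 0.0, 0.666], [-0.001, -1.0, -0.001]]
ft_force: [0.5, 0.7, 0.9]
width: 0.0854
```

>>> play_rows(rows=[-0.126,0.436,0,0,0,-0.935,-1,-0.126,0.436,0,0,0,-0.935,-1,-0.126,0.436,0,0,0,-0.935,-1,-0.126,0.436,0,0,0,-0.935,-1,-0.126,0.436,0,0,0,-0.935,-1,-0.126,0.436,0,0,0,-0.935,-1,-0.126,0.436,0,0,0,-0.935,-1,0,0,0,0,0,0,-1])

```text
time: 9.1
ee_pos: [0.4044, 0.1565, 0.2685]
orientation: [[-0.051, -0.001, 0.999], [-0.999, 0.001, -0.051], [-0.0, -1.0, -0.001]]
ft_force: [-0.2, -0.2, -0.3]
width: 0.0852
```

>>> play_rows(rows=[0,0,0,0,0,0,-1,0,0,0,0,0,0,-1])

```text
time: 9.3
ee_pos: [0.4055, 0.1541, 0.2689]
orientation: [[-0.05, -0.0, 0.999], [-0.999, -0.001, -0.05], [0.001, -1.0, -0.0]]
ft_force: [-0.1, -0.6, 0.4]
width: 0.0852
```

>>> play_rows(rows=[0,0,-0.3,0,0,0,-1,0,0,-0.5,0,0,0,-1,0,0,-0.5,0,0,0,-1,0,0,-0.5,0,0,0,-1,0,0,-0.4,0,0,0,-1,0,0,-0.3,0,0,0,-1,0,0,-0.16,0,0,0,-1,0,0,0,0,0,0,-1])

```text
time: 10.1
ee_pos: [0.4044, 0.1541, 0.1345]
orientation: [[-0.052, -0.003, 0.999], [-0.999, -0.001, -0.052], [0.001, -1.0, -0.003]]
ft_force: [0.3, -0.4, -0.5]
width: 0.0849
```

>>> play_rows(rows=[0,0,0,0,0,0,1,0,0,0,0,0,0,1,0,0,0,0,0,0,1,0,0,0,0,0,0,1,0,0,0,0,0,0,1,0,0,0,0,0,0,1,0,0,0,0,0,0,1,0,0,0,0,0,0,1])

```text
time: 10.9
ee_pos: [0.4066, 0.1549, 0.1377]
orientation: [[-0.051, 0.003, 0.999], [-0.999, 0.0, -0.051], [-0.0, -1.0, 0.003]]
ft_force: [-0.0, 0.1, 6.3]
width: 0.0463
```

>>> play_rows(rows=[0,0,0.2,0,0,0,1,0,0,0.4,0,0,0,1,0,0,0.5,0,0,0,1,0,0,0.6,0,0,0,1,0,0,0.6,0,0,0,1,0,0,0.5,0,0,0,1,0,0,0,0,0,0,1])

```text
time: 11.6
ee_pos: [0.4073, 0.1552, 0.2806]
orientation: [[-0.051, 0.007, 0.999], [-0.999, 0.001, -0.051], [-0.002, -1.0, 0.007]]
ft_force: [-0.2, 0.8, -2.2]
width: 0.0465
```

>>> play_rows(rows=[0,-0.3,0,0,0,0,1,0,-0.6,0,0,0,0,1,0,-0.7,0,0,0,0,1,0,-0.7,0,0,0,0,1,0,-0.7,0,0,0,0,1,0,-0.6,0,0,0,0,1,0,-0.6,0,0,0,0,1,0,0,0,0,0,0,1])

```text
time: 12.4
ee_pos: [0.4047, -0.0578, 0.2749]
orientation: [[-0.055, -0.002, 0.998], [-0.998, -0.001, -0.055], [0.001, -1.0, -0.002]]
ft_force: [-0.9, 1.8, -1.3]
width: 0.0466
```

>>> play_rows(rows=[0,0,0,0,0,0,1,0,0,-0.4,0,0,0,1,0,0,-0.6,0,0,0,1,0,0,-0.6,0,0,0,1,0,0,-0.5,0,0,0,1,0,0,-0.3,0,0,0,1,0,0,-0.1,0,0,0,1,0,0,0,0,0,0,1])

```text
time: 13.2
ee_pos: [0.4049, -0.0541, 0.1505]
orientation: [[-0.05, -0.002, 0.999], [-0.999, 0.001, -0.05], [-0.001, -1.0, -0.002]]
ft_force: [0.2, -0.0, -1.1]
width: 0.0462
```

>>> play_rows(rows=[0,0,-0.06,0,0,0,1,0,0,-0.05,0,0,0,1,0,0,-0.03,0,0,0,1,0,0,0,0,0,0,1])

```text
time: 13.6
ee_pos: [0.4057, -0.0553, 0.1445]
orientation: [[-0.052, 0.0, 0.999], [-0.999, -0.0, -0.052], [0.0, -1.0, 0.0]]
ft_force: [-0.4, 0.0, -2.0]
width: 0.0463
```

>>> play_rows(rows=[0,0,-0.04,0,0,0,1,0,0,-0.02,0,0,0,1,0,0,0,0,0,0,1])

```text
time: 13.9
ee_pos: [0.406, -0.0554, 0.1418]
orientation: [[-0.052, 0.001, 0.999], [-0.999, -0.0, -0.052], [0.0, -1.0, 0.001]]
ft_force: [-0.7, 0.2, 2.0]
width: 0.0467
```

>>> play_rows(rows=[0,0,0,0,0,0,-1,0,0,0,0,0,0,-1,0,0,0,0,0,0,-1,0,0,0,0,0,0,-1,0,0,0,0,0,0,-1,0,0,0,0,0,0,-1])

```text
time: 14.5
ee_pos: [0.4055, -0.0552, 0.1413]
orientation: [[-0.052, -0.0, 0.999], [-0.999, 0.0, -0.052], [-0.0, -1.0, -0.0]]
ft_force: [0.7, 0.2, 0.5]
width: 0.0853
```

>>> play_rows(rows=[0,0,0.2,0,0,0,-1,0,0,0.4,0,0,0,-1,0,0,0.5,0,0,0,-1,0,0,0.5,0,0,0,-1,0,0,0.5,0,0,0,-1,0,0,0.4,0,0,0,-1,0,0,0.1,0,0,0,-1])

```text
time: 15.2
ee_pos: [0.4068, -0.0556, 0.2746]
orientation: [[-0.051, 0.005, 0.999], [-0.999, -0.002, -0.051], [0.001, -1.0, 0.005]]
ft_force: [-0.0, 0.2, 0.3]
width: 0.0855
```

>>> play_rows(rows=[-0.34,-0.61,0,0,0,0,-1,-0.34,-0.61,0,0,0,0,-1,-0.34,-0.61,0,0,0,0,-1,-0.34,-0.61,0,0,0,0,-1,-0.34,-0.61,0,0,0,0,-1,-0.34,-0.61,0,0,0,0,-1,-0.34,-0.61,0,0,0,0,-1,-0.34,-0.61,0,0,0,0,-1])

```text
time: 16.0
ee_pos: [0.2684, -0.3001, 0.2708]
orientation: [[-0.052, -0.0, 0.999], [-0.999, 0.001, -0.052], [-0.001, -1.0, -0.0]]
ft_force: [1.2, 0.6, -0.1]
width: 0.0855
```

```bash
cat > snap.py <<'E'
import sys,cv2,numpy as np
from station import telemetry, cams
n=sys.argv[1]; T=cams.get_image("top"); S=cams.get_image("side")
cv2.imwrite(f"pics/{n}_T.png",T); cv2.imwrite(f"pics/{n}_S.png",S)
a=cv2.resize(T[180:260,140:360],None,fx=3.6,fy=3.6,interpolation=cv2.INTER_CUBIC); b=cv2.resize(S[180:330,170:340],None,fx=2,fy=2,interpolation=cv2.INTER_CUBIC)
c=np.zeros((a.shape[0]+b.shape[0],a.shape[1],3),np.uint8); c[:a.shape[0]]=a; c[a.shape[0]:,:b.shape[1]]=b
b=cv2.resize(T[200:240,300:350],None,fx=7,fy=7,interpolation=cv2.INTER_CUBIC); c[a.shape[0]:a.shape[0]+280,440:790]=b
cv2.imwrite(f"pics/{n}.png",c); s=telemetry.sense(); print(s["time"],s["ee_pos"],s["ft_force"],s["width"],s["q"].round(2))
E
python3 snap.py p3
```

```text
16.1 [ 0.26746429 -0.30162256  0.2706788 ] [-0.19578884 -0.4581339  -0.2257773 ] 0.08562592675211385 [-1.04 -0.36  2.02 -0.    1.48  0.59]
```

View pics/p3.png

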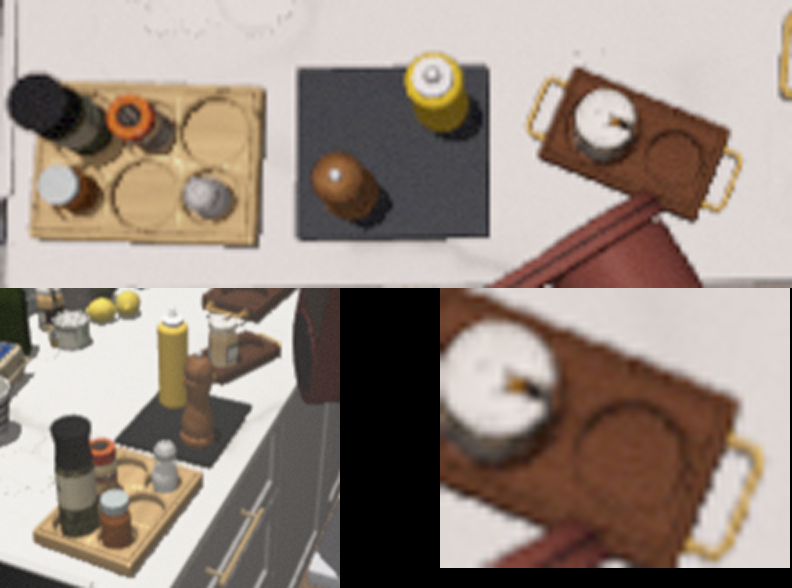

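Bottle (437,85) and mill (345,185) stand upright on the slate. Salt is alone at (207,193), and the cup rim centre is near px (327.0,223.1). Next I refine the salt axis and the cup.

```bash
python3 - <<'E'
import cv2,numpy as np
from h import *
T=cv2.imread("pics/p3_T.png");S=cv2.imread("pics/p3_S.png")
def m(I,box):
    h=cv2.cvtColor(I,cv2.COLOR_BGR2HSV); k=((h[...,1]<45)&(h[...,2]>70)).astype(np.uint8); z=np.zeros_like(k); x0,y0,x1,y1=box; z[y0:y1,x0:x1]=k[y0:y1,x0:x1]
    n,l,st,c=cv2.connectedComponentsWithStats(z); i=1+np.argmax(st[1:,4]); print(st[i],c[i]); return l==i,c[i]
mt,ct=m(T,(186,222,210,246)); ms,cs=m(S,(240,252,268,284))
for M in(mt,ms):
    for y in np.where(M.any(1))[0]: xs=np.where(M[y])[0]; print(y,xs[0],xs[-1],end="; ")
    print()
for zz in (.045,.05,.055,.06): print(zz,onz("top",ct,zz)[:2].round(4),onz("side",cs,zz)[:2].round(4))
# cup: dark rim pixels, ellipse fit
g=cv2.cvtColor(T,cv2.COLOR_BGR2GRAY).astype(float)
for x,y in ((.4344,-.380),(.434,-.3836)): print("pred",proj("top",(x,y,.027)))
print("cup",onz("top",(327.0,223.14),.027).round(4), "caddy c",onz("top",(316.16,219.36),.027).round(4))
print(np.array2string(g[212:236,314:342].astype(int),max_line_width=200))
E
```

```text
[191 229  13  11 105] [196.87619048 234.14285714]
[240 255  28  27 358] [252.62849162 267.7122905 ]
229 193 195; 230 193 199; 231 192 201; 232 191 202; 233 191 202; 234 191 203; 235 191 203; 236 192 203; 237 193 202; 238 194 201; 239 196 200; 
255 249 255; 256 248 256; 257 247 257; 258 247 257; 259 246 258; 260 240 258; 261 240 258; 262 240 258; 263 243 258; 264 246 258; 265 248 260; 266 248 263; 267 248 267; 268 248 267; 269 247 267; 270 247 267; 271 247 257; 272 246 257; 273 246 258; 274 246 258; 275 246 258; 276 246 258; 277 247 258; 278 247 258; 279 247 257; 280 247 256; 281 248 255; 
0.045 [0.4008 0.0896] [0.4062 0.0718]
0.05 [0.4002 0.0886] [0.4033 0.0778]
0.055 [0.3997 0.0876] [0.4004 0.0838]
0.06 [0.3992 0.0866] [0.3975 0.0898]
pred [326.01416884 223.12620801]
pred [327.00646747 223.21644639]
cup [ 0.4343 -0.3836  0.027 ] caddy c [ 0.449  -0.3445  0.027 ]
[[208 199 120  63  73  76  77  76  74  71  70  73  73  63  65  63  61  66  67 106 131 165 192 210 214 215 215 214]
 [160 164 110  55  62  73  78  76  74  80  75  77  75  76  74  69  67  66  55  67  75  84 133 169 182 209 214
[... 1836 characters left out ...]
 217 217]
 [ 67  70  79  78  78  73  78  77  70  67  77  73  80  77  75  79  77  76  69  74  69  71  67  80 204 217 216 216]
 [ 66  73  72  76  74  71  74  77  71  72  71  71  73  75  69  71  70  76  71  77  67  73  72 175 213 218 218 204]
 [ 67  70  71  73  61  65  69  72  73  75  71  71  74  73  79  74  73  81  76  74  66  71  78 202 216 217 217 178]
 [ 53  56  60  56  58  54  60  61  73  74  70  77  71  75  76  79  80  80  77  65  69  68  86 203 217 217 216 176]
 [125  61  64  64  63  60  54  53  51  53  63  74  76  71  73  73  77  79  80  62  71  67 176 210 217 216 209 184]
 [116  73  73  71  65  63  50  33  43  57  67  64  65  74  77  71  71  73  67  69  66  95 188 213 216 217 185 174]]
```

>>> play_rows(rows=[0.243,0.703,0,0,0,0,-1,0.243,0.703,0,0,0,0,-1,0.243,0.703,0,0,0,0,-1,0.243,0.703,0,0,0,0,-1,0.243,0.703,0,0,0,0,-1,0.243,0.703,0,0,0,0,-1])

```text
time: 16.7
ee_pos: [0.3424, -0.0861, 0.2709]
orientation: [[-0.051, 0.0, 0.999], [-0.999, 0.0, -0.051], [-0.0, -1.0, -0.0]]
ft_force: [0.3, 0.7, 0.2]
width: 0.0853
```

>>> play_rows(rows=[0.243,0.703,0,0,0,0,-1,0.243,0.703,0,0,0,0,-1,0.243,0.703,0,0,0,0,-1,0.243,0.703,0,0,0,0,-1,0.243,0.703,0,0,0,0,-1,0,0,0,0,0,0,-1,0,0,0,0,0,0,-1,0,0,0,0,0,0,-1])

```text
time: 17.5
ee_pos: [0.4027, 0.0872, 0.2709]
orientation: [[-0.051, -0.001, 0.999], [-0.999, -0.0, -0.051], [0.0, -1.0, -0.001]]
ft_force: [0.2, -0.2, 0.6]
width: 0.0855
```

>>> play_rows(rows=[-0.03,0,-0.4,0,0,0,-1,0,0,-0.7,0,0,0,-1,0,0,-0.8,0,0,0,-1,0,0,-0.8,0,0,0,-1,0,0,-0.7,0,0,0,-1,0,0,-0.5,0,0,0,-1,0,0,-0.3,0,0,0,-1,0,0,-0.1,0,0,0,-1])

```text
time: 18.3
ee_pos: [0.4, 0.0863, 0.0546]
orientation: [[-0.054, -0.004, 0.999], [-0.999, -0.0, -0.054], [0.0, -1.0, -0.004]]
ft_force: [0.4, -0.2, 0.2]
width: 0.0856
```

>>> play_rows(rows=[0,0,0,0,0,0,-1,0,0,0,0,0,0,0.2,0,0,0,0,0,0,1,0,0,0,0,0,0,1,0,0,0,0,0,0,1,0,0,0,0,0,0,1,0,0,0,0,0,0,1,0,0,0,0,0,0,1], squeeze=30)

```text
time: 19.1
ee_pos: [0.4026, 0.0875, 0.0573]
orientation: [[-0.051, 0.002, 0.999], [-0.999, -0.0, -0.051], [-0.0, -1.0, 0.002]]
ft_force: [-1.3, -0.5, 6.6]
width: 0.0368
```

```bash
python3 - <<'E'
import cv2,numpy as np
from station import cams
T=cams.get_image("top"); S=cams.get_image("side")
a=cv2.resize(T[195:255,145:215],None,fx=5,fy=5,interpolation=cv2.INTER_CUBIC); b=cv2.resize(S[215:305,205:290],None,fx=5,fy=5,interpolation=cv2.INTER_CUBIC)
c=np.zeros((450,a.shape[1]+b.shape[1],3),np.uint8); c[:a.shape[0],:a.shape[1]]=a; c[:,a.shape[1]:]=b
cv2.imwrite("pics/p4.png",c)
E
```

```text
(no output)
```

View pics/p4.png

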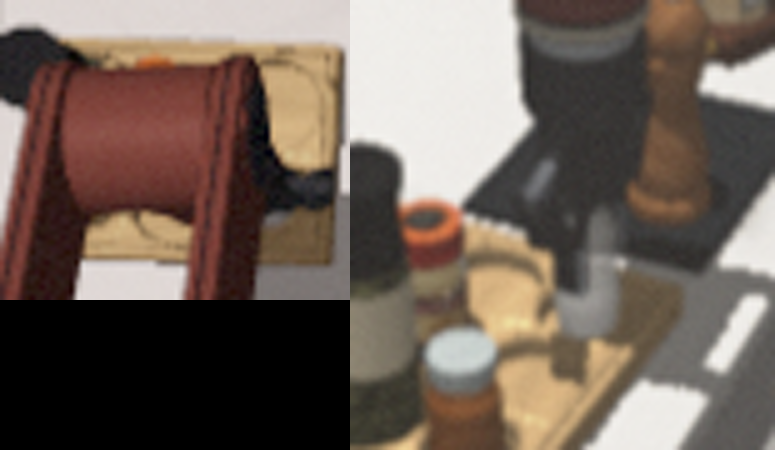

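The finger pads are centred on the shaker, on its narrower waist. It hasn't shifted: its right edge is still at side column 258. I'll lift it and check the hold.

>>> play_rows(rows=[0,0,0.2,0,0,0,1,0,0,0.3,0,0,0,1,0,0,0.3,0,0,0,1,0,0,0.3,0,0,0,1,0,0,0,0,0,0,1,0,0,0,0,0,0,1])

```text
time: 19.8
ee_pos: [0.4017, 0.0875, 0.1114]
orientation: [[-0.051, 0.001, 0.999], [-0.999, -0.0, -0.051], [-0.0, -1.0, 0.001]]
ft_force: [-0.4, 0.2, -1.3]
width: 0.0368
```

```bash
python3 - <<'E'
import cv2,numpy as np
from station import cams
S=cams.get_image("side"); cv2.imwrite("pics/p5.png",cv2.resize(S[190:305,205:290],None,fx=5,fy=5,interpolation=cv2.INTER_CUBIC))
E
```

```text
(no output)
```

View pics/p5.png

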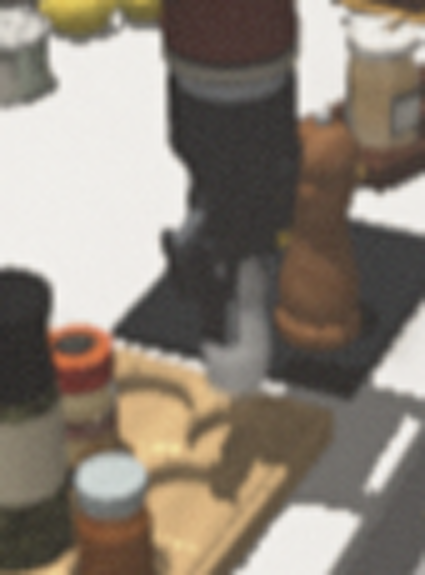

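The shaker is held and lifted cleanly. I'll carry it high over the board to the cup.

>>> play_rows(rows=[0,0,0.4,0,0,0,1,0,0,0.7,0,0,0,1,0,0,0.7,0,0,0,1,0,0,0.7,0,0,0,1,0,0,0.6,0,0,0,1,0,0,0.3,0,0,0,1,0,0,0,0,0,0,1])

```text
time: 20.55
ee_pos: [0.4026, 0.0874, 0.2825]
orientation: [[-0.052, 0.003, 0.999], [-0.999, 0.0, -0.052], [-0.0, -1.0, 0.003]]
ft_force: [0.7, -0.5, -0.9]
width: 0.0368
```

>>> play_rows(rows=[0.03,-0.4,0,0,0,0.42,1,0.054,-0.783,0,0,0,0.84,1,0.054,-0.783,0,0,0,0.84,1,0.054,-0.783,0,0,0,0.84,1,0.054,-0.783,0,0,0,0.84,1,0.054,-0.783,0,0,0,0.84,1,0.054,-0.783,0,0,0,0.84,1,0.054,-0.783,0,0,0,0.84,1])

```text
time: 21.35
ee_pos: [0.4209, -0.2077, 0.2782]
orientation: [[0.65, -0.003, 0.76], [-0.759, 0.003, 0.651], [-0.004, -1.0, -0.001]]
ft_force: [0.9, 0.3, -0.4]
width: 0.0368
```

>>> play_rows(rows=[0.054,-0.783,0,0,0,0.84,1,0.054,-0.783,0,0,0,0.84,1,0.054,-0.783,0,0,0,0.84,1,0.054,-0.783,0,0,0,0.84,1,0.03,-0.38,0,0,0,0.41,1,0,0,0,0,0,0,1,0,0,0,0,0,0,1])

```text
time: 22.05
ee_pos: [0.4335, -0.3814, 0.2783]
orientation: [[0.915, -0.003, 0.404], [-0.404, 0.004, 0.915], [-0.004, -1.0, 0.002]]
ft_force: [0.4, 0.2, -0.7]
width: 0.0369
```

```bash
python3 snap.py p6
```

```text
22.15 [ 0.4340877  -0.38087046  0.27975137] [-0.33836255  0.44441716 -1.22885594] 0.03653386108260553 [-0.86  0.09  1.6   0.    1.46 -0.44]
```

View pics/p6.png

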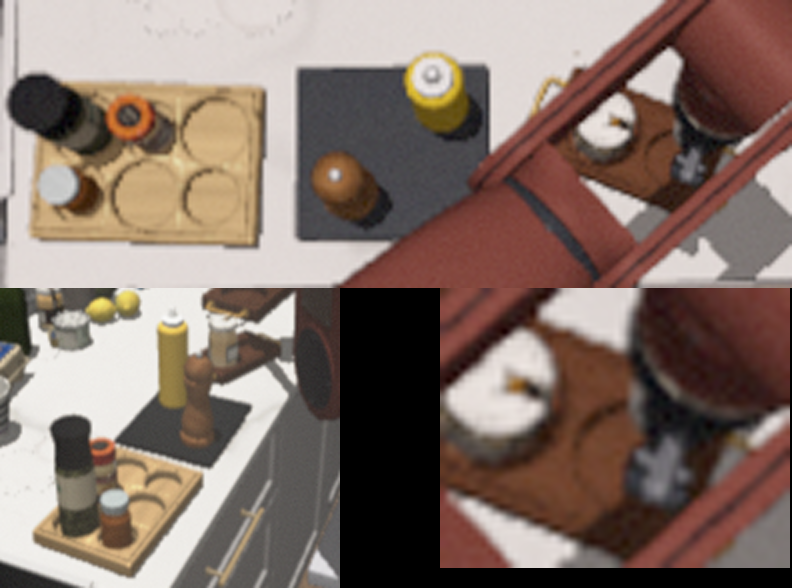

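>>> play_rows(rows=[0,0,-0.4,0,0,0,1,0,0,-0.7,0,0,0,1,0,0,-0.8,0,0,0,1,0,0,-0.7,0,0,0,1,0,0,-0.6,0,0,0,1,0,0,-0.4,0,0,0,1,0,0,-0.2,0,0,0,1,0,0,0,0,0,0,1])

```text
time: 22.95
ee_pos: [0.4339, -0.3806, 0.0899]
orientation: [[0.916, -0.002, 0.402], [-0.402, 0.002, 0.916], [-0.003, -1.0, 0.001]]
ft_force: [0.3, -0.2, -1.1]
width: 0.0364
```

```bash
python3 - <<'E'
import cv2,numpy as np
from station import cams,telemetry
from h import *
T=cams.get_image("top");S=cams.get_image("side")
u,v=proj("side",(.434,-.382,.06)).astype(int); print(u,v, proj("top",(.434,-.382,.06)))
a=cv2.resize(S[v-40:v+40,u-40:u+40],None,fx=5,fy=5,interpolation=cv2.INTER_CUBIC); b=cv2.resize(T[190:250,290:350],None,fx=6.6667,fy=6.6667,interpolation=cv2.INTER_CUBIC)
cv2.imwrite("pics/p7.png",np.hstack([a,b])); s=telemetry.sense(); print(s["ee_pos"],s["ft_force"],s["width"])
E
```

```text
294 200 [327.43494505 222.06327683]
[ 0.43504889 -0.38235069  0.0924545 ] [ 0.04801312 -0.21975974 -1.38492702] 0.03652772270052358
```

View pics/p7.png

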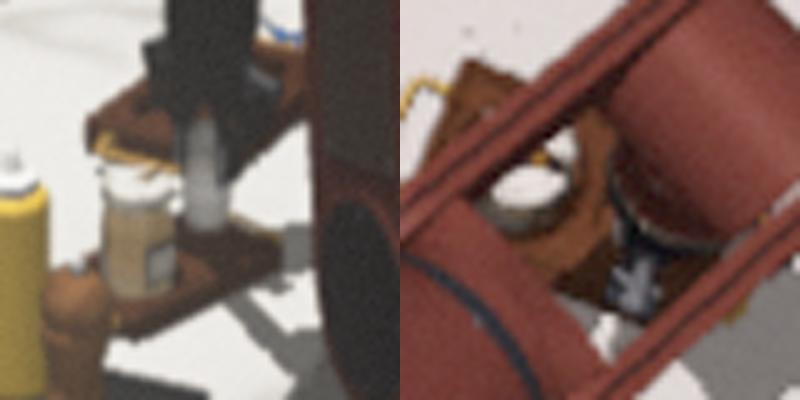

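```bash
python3 - <<'E'
from h import *
for P in ((.4332,-.3828,.045),(.434,-.3825,.045),(.434,-.3825,.075)):
    u=proj("side",P); print(P,u.round(2),((u-[254,160]+.5)*5-.5).round(0))
E
```

```text
(0.4332, -0.3828, 0.045) [294.42 203.63] [204. 220.]
(0.434, -0.3825, 0.045) [294.21 203.63] [203. 220.]
(0.434, -0.3825, 0.075) [294.44 197.03] [204. 187.]
```

>>> play_rows(rows=[0.02,0,-0.15,0,0,0,1,0,0,-0.15,0,0,0,1,0,0,-0.12,0,0,0,1,0,0,-0.1,0,0,0,1,0,0,-0.08,0,0,0,1,0,0,0,0,0,0,1,0,0,0,0,0,0,1])

```text
time: 23.75
ee_pos: [0.4354, -0.3823, 0.0612]
orientation: [[0.916, -0.0, 0.402], [-0.402, 0.0, 0.916], [-0.0, -1.0, 0.0]]
ft_force: [-0.1, 0.3, -0.3]
width: 0.0368
```

>>> play_rows(rows=[0,0,-0.04,0,0,0,1,0,0,-0.03,0,0,0,1,0,0,0,0,0,0,1])

```text
time: 24.05
ee_pos: [0.4353, -0.3822, 0.0577]
orientation: [[0.916, -0.0, 0.402], [-0.402, 0.0, 0.916], [-0.0, -1.0, 0.0]]
ft_force: [0.4, 0.6, -1.8]
width: 0.0366
```

>>> play_rows(rows=[0,0,-0.03,0,0,0,1,0,0,0,0,0,0,1])

```text
time: 24.25
ee_pos: [0.4355, -0.3825, 0.0574]
orientation: [[0.916, -0.0, 0.402], [-0.402, -0.0, 0.916], [0.0, -1.0, -0.0]]
ft_force: [-3.1, 2.5, 6.7]
width: 0.0363
```

>>> play_rows(rows=[0,0,0,0,0,0,0.3,0,0,0,0,0,0,-0.3,0,0,0,0,0,0,-1,0,0,0,0,0,0,-1,0,0,0,0,0,0,-1,0,0,0,0,0,0,-1])

```text
time: 24.85
ee_pos: [0.4354, -0.3822, 0.0562]
orientation: [[0.916, -0.0, 0.402], [-0.402, 0.0, 0.916], [-0.0, -1.0, 0.0]]
ft_force: [0.6, -0.3, 0.1]
width: 0.0852
```

>>> play_rows(rows=[0,0,0.3,0,0,0,-1,0,0,0.6,0,0,0,-1,0,0,0.8,0,0,0,-1,0,0,0.8,0,0,0,-1,0,0,0.8,0,0,0,-1,0,0,0.7,0,0,0,-1,0,0,0.4,0,0,0,-1,0,0,0,0,0,0,-1])

```text
time: 25.65
ee_pos: [0.4368, -0.3838, 0.2821]
orientation: [[0.916, 0.006, 0.402], [-0.402, -0.007, 0.916], [0.008, -1.0, -0.004]]
ft_force: [0.8, 0.5, -0.5]
width: 0.0852
```

>>> play_rows(rows=[-0.054,0.595,0,0,0,-0.915,-1,-0.054,0.595,0,0,0,-0.915,-1,-0.054,0.595,0,0,0,-0.915,-1,-0.054,0.595,0,0,0,-0.915,-1,-0.054,0.595,0,0,0,-0.915,-1,-0.054,0.595,0,0,0,-0.915,-1])

```text
time: 26.25
ee_pos: [0.4184, -0.2022, 0.2753]
orientation: [[0.474, -0.001, 0.881], [-0.881, 0.001, 0.474], [-0.001, -1.0, -0.001]]
ft_force: [-0.3, -0.2, 0.6]
width: 0.0852
```

>>> play_rows(rows=[-0.054,0.595,0,0,0,-0.915,-1,-0.054,0.595,0,0,0,-0.915,-1,-0.054,0.595,0,0,0,-0.915,-1,-0.054,0.595,0,0,0,-0.915,-1,-0.054,0.595,0,0,0,-0.915,-1,0,0,0,0,0,0,-1,0,0,0,0,0,0,-1,0,0,0,0,0,0,-1])

```text
time: 27.05
ee_pos: [0.4055, -0.0555, 0.276]
orientation: [[-0.05, -0.001, 0.999], [-0.999, -0.0, -0.05], [0.0, -1.0, -0.001]]
ft_force: [0.4, -0.5, 0.2]
width: 0.0858
```

```bash
python3 snap.py p8
```

```text
27.15 [ 0.40564118 -0.05578034  0.27607811] [ 0.25925657  0.00951783 -0.60617471] 0.08537090678040886 [-0.33 -0.35  2.   -0.    1.49  1.29]
```

View pics/p8.png

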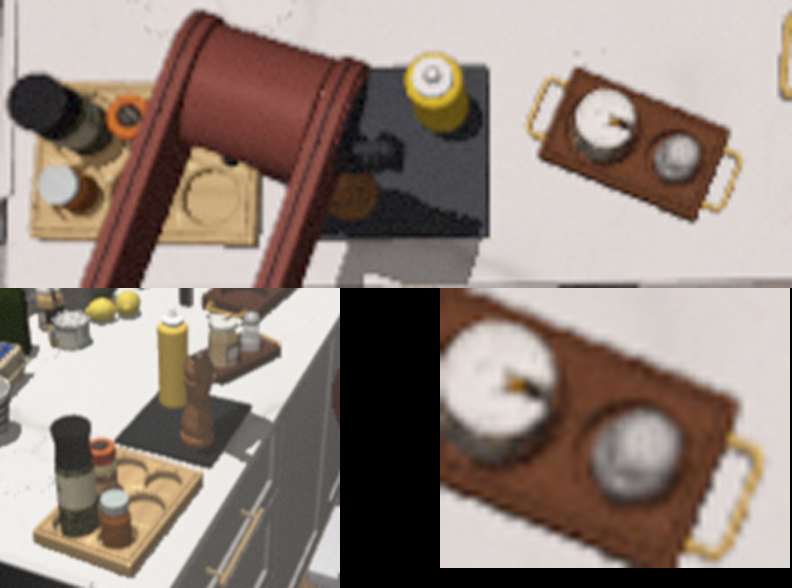

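The salt stands upright in the cup: its blob is at (637,454) in the zoom, and the rim centre is (632,453). Next I return the mill.

>>> play_rows(rows=[0,0,-0.3,0,0,0,-1,0,0,-0.5,0,0,0,-1,0,0,-0.5,0,0,0,-1,0,0,-0.5,0,0,0,-1,0,0,-0.4,0,0,0,-1,0,0,-0.3,0,0,0,-1,0,0,-0.2,0,0,0,-1,0,0,0,0,0,0,-1], squeeze=40)

```text
time: 27.95
ee_pos: [0.4042, -0.0548, 0.1392]
orientation: [[-0.052, -0.004, 0.999], [-0.999, 0.001, -0.052], [-0.001, -1.0, -0.004]]
ft_force: [0.7, -0.8, -0.2]
width: 0.0854
```

>>> play_rows(rows=[0,0,0,0,0,0,1,0,0,0,0,0,0,1,0,0,0,0,0,0,1,0,0,0,0,0,0,1,0,0,0,0,0,0,1,0,0,0,0,0,0,1,0,0,0,0,0,0,1,0,0,0,0,0,0,1])

```text
time: 28.75
ee_pos: [0.4068, -0.0553, 0.1427]
orientation: [[-0.051, 0.003, 0.999], [-0.999, -0.001, -0.051], [0.001, -1.0, 0.003]]
ft_force: [-0.3, 0.3, 6.2]
width: 0.0464
```

>>> play_rows(rows=[0,0,0.2,0,0,0,1,0,0,0.4,0,0,0,1,0,0,0.5,0,0,0,1,0,0,0.5,0,0,0,1,0,0,0.4,0,0,0,1,0,0,0,0,0,0,1,0,0,0,0,0,0,1])

```text
time: 29.45
ee_pos: [0.4055, -0.0549, 0.241]
orientation: [[-0.051, 0.0, 0.999], [-0.999, -0.0, -0.051], [0.0, -1.0, 0.0]]
ft_force: [0.4, 0.1, -2.8]
width: 0.0464
```

>>> play_rows(rows=[0,0.3,0,0,0,0,1,0,0.6,0,0,0,0,1,0.015,0.7,0,0,0,0,1,0.015,0.7,0,0,0,0,1,0,0.7,0,0,0,0,1,0,0.6,0,0,0,0,1,0,0.4,0,0,0,0,1,0,0.2,0,0,0,0,1])

```text
time: 30.25
ee_pos: [0.4058, 0.1564, 0.2393]
orientation: [[-0.049, -0.003, 0.999], [-0.999, -0.0, -0.049], [0.001, -1.0, -0.003]]
ft_force: [0.5, -0.5, -1.8]
width: 0.0467
```

>>> play_rows(rows=[0,0,0,0,0,0,1,0,0,0,0,0,0,1,0,0,-0.3,0,0,0,1,0,0,-0.5,0,0,0,1,0,0,-0.4,0,0,0,1,0,0,-0.2,0,0,0,1,0,0,0,0,0,0,1,0,0,0,0,0,0,1])

```text
time: 31.05
ee_pos: [0.4077, 0.1546, 0.172]
orientation: [[-0.052, 0.001, 0.999], [-0.999, 0.0, -0.052], [-0.0, -1.0, 0.001]]
ft_force: [0.3, 0.2, -1.3]
width: 0.0463
```

>>> play_rows(rows=[0,0,-0.15,0,0,0,1,0,0,-0.15,0,0,0,1,0,0,-0.15,0,0,0,1,0,0,-0.1,0,0,0,1,0,0,-0.06,0,0,0,1,0,0,0,0,0,0,1,0,0,0,0,0,0,1])

```text
time: 31.75
ee_pos: [0.4073, 0.1551, 0.1409]
orientation: [[-0.051, 0.0, 0.999], [-0.999, 0.0, -0.051], [-0.0, -1.0, 0.0]]
ft_force: [-0.1, -0.2, -1.5]
width: 0.0463
```

>>> play_rows(rows=[0,0,-0.03,0,0,0,1,0,0,-0.03,0,0,0,1,0,0,0,0,0,0,1])

```text
time: 32.05
ee_pos: [0.4081, 0.1552, 0.1387]
orientation: [[-0.051, 0.002, 0.999], [-0.999, 0.0, -0.051], [-0.0, -1.0, 0.002]]
ft_force: [-1.1, -0.2, 3.3]
width: 0.0466
```

>>> play_rows(rows=[0,0,0,0,0,0,0.3,0,0,0,0,0,0,-1,0,0,0,0,0,0,-1,0,0,0,0,0,0,-1,0,0,0,0,0,0,-1,0,0,0,0,0,0,-1])

```text
time: 32.65
ee_pos: [0.407, 0.155, 0.1376]
orientation: [[-0.051, -0.0, 0.999], [-0.999, -0.0, -0.051], [0.0, -1.0, -0.0]]
ft_force: [0.4, -0.7, 0.7]
width: 0.0858
```

>>> play_rows(rows=[0,0,0.2,0,0,0,-1,0,0,0.4,0,0,0,-1,0,0,0.5,0,0,0,-1,0,0,0.5,0,0,0,-1,0,0,0.5,0,0,0,-1,0,0,0.5,0,0,0,-1,0,0,0.2,0,0,0,-1])

```text
time: 33.35
ee_pos: [0.4084, 0.1553, 0.2813]
orientation: [[-0.051, 0.005, 0.999], [-0.999, 0.001, -0.051], [-0.001, -1.0, 0.005]]
ft_force: [-0.0, 0.4, 0.2]
width: 0.0855
```

>>> play_rows(rows=[0.125,-0.436,0,0,0,0.935,-1,0.125,-0.436,0,0,0,0.935,-1,0.125,-0.436,0,0,0,0.935,-1,0.125,-0.436,0,0,0,0.935,-1,0.125,-0.436,0,0,0,0.935,-1,0.125,-0.436,0,0,0,0.935,-1,0.125,-0.436,0,0,0,0.935,-1])

```text
time: 34.05
ee_pos: [0.4508, 0.0015, 0.2774]
orientation: [[0.674, -0.001, 0.739], [-0.739, 0.0, 0.674], [-0.001, -1.0, -0.0]]
ft_force: [0.2, 0.3, 0.5]
width: 0.0854
```

>>> play_rows(rows=[0.125,-0.436,0,0,0,0.935,-1,0.125,-0.436,0,0,0,0.935,-1,0.125,-0.436,0,0,0,0.935,-1,0.125,-0.436,0,0,0,0.935,-1,0.125,-0.436,0,0,0,0.935,-1,0.125,-0.436,0,0,0,0.935,-1,0.125,-0.436,0,0,0,0.935,-1,0,0,0,0,0,0,-1])

```text
time: 34.85
ee_pos: [0.4947, -0.1522, 0.2771]
orientation: [[0.999, -0.001, 0.051], [-0.051, -0.0, 0.999], [-0.001, -1.0, -0.0]]
ft_force: [0.7, -0.6, 0.3]
width: 0.0851
```

>>> play_rows(rows=[0,0,0,0,0,0,-1,0,0,0,0,0,0,-1])

```text
time: 35.05
ee_pos: [0.4944, -0.1494, 0.2775]
orientation: [[0.999, -0.001, 0.052], [-0.052, 0.001, 0.999], [-0.001, -1.0, 0.001]]
ft_force: [0.3, -0.6, -0.4]
width: 0.0854
```

>>> play_rows(rows=[0,-0.01,-0.3,0,0,0,-1,0,0,-0.5,0,0,0,-1,0,0,-0.5,0,0,0,-1,0,0,-0.5,0,0,0,-1,0,0,-0.4,0,0,0,-1,0,0,-0.3,0,0,0,-1,0,0,-0.16,0,0,0,-1,0,0,0,0,0,0,-1])

```text
time: 35.85
ee_pos: [0.4939, -0.15, 0.1435]
orientation: [[0.999, -0.002, 0.051], [-0.051, 0.001, 0.999], [-0.002, -1.0, 0.001]]
ft_force: [-0.5, -0.3, 0.4]
width: 0.0855
```

>>> play_rows(rows=[0,0,0,0,0,0,1,0,0,0,0,0,0,1,0,0,0,0,0,0,1,0,0,0,0,0,0,1,0,0,0,0,0,0,1,0,0,0,0,0,0,1,0,0,0,0,0,0,1,0,0,0,0,0,0,1])

```text
time: 36.65
ee_pos: [0.4958, -0.1512, 0.1464]
orientation: [[0.999, 0.003, 0.051], [-0.051, -0.001, 0.999], [0.003, -1.0, -0.001]]
ft_force: [-0.1, 0.3, 6.0]
width: 0.0537
```

>>> play_rows(rows=[0,0,0.2,0,0,0,1,0,0,0.4,0,0,0,1,0,0,0.5,0,0,0,1,0,0,0.5,0,0,0,1,0,0,0.4,0,0,0,1,0,0,0,0,0,0,1,0,0,0,0,0,0,1])

```text
time: 37.35
ee_pos: [0.4945, -0.1506, 0.2444]
orientation: [[0.999, -0.0, 0.051], [-0.051, 0.0, 0.999], [-0.0, -1.0, 0.0]]
ft_force: [-0.6, 0.4, -3.5]
width: 0.0536
```

>>> play_rows(rows=[-0.02,0.3,0,0,0,0,1,-0.06,0.65,0,0,0,0,1,-0.07,0.75,0,0,0,0,1,-0.07,0.75,0,0,0,0,1,-0.07,0.75,0,0,0,0,1,-0.06,0.7,0,0,0,0,1,-0.05,0.5,0,0,0,0,1,-0.024,0.284,0,0,0,0,1])

```text
time: 38.15
ee_pos: [0.4718, 0.086, 0.2431]
orientation: [[0.999, -0.003, 0.049], [-0.049, 0.001, 0.999], [-0.003, -1.0, 0.0]]
ft_force: [-0.3, -1.0, -2.7]
width: 0.0537
```

>>> play_rows(rows=[0,0,0,0,0,0,1,0,0,0,0,0,0,1,0,0,-0.3,0,0,0,1,0,0,-0.5,0,0,0,1,0,0,-0.4,0,0,0,1,0,0,-0.2,0,0,0,1,0,0,0,0,0,0,1,0,0,0,0,0,0,1])

```text
time: 38.95
ee_pos: [0.4738, 0.083, 0.175]
orientation: [[0.999, 0.0, 0.052], [-0.052, -0.0, 0.999], [0.0, -1.0, -0.0]]
ft_force: [-0.3, 0.7, -2.6]
width: 0.0534
```

>>> play_rows(rows=[-0.01,0.01,-0.15,0,0,0,1,0,0,-0.15,0,0,0,1,0,0,-0.15,0,0,0,1,0,0,-0.1,0,0,0,1,0,0,-0.06,0,0,0,1,0,0,0,0,0,0,1,0,0,0,0,0,0,1])

```text
time: 39.65
ee_pos: [0.4731, 0.084, 0.1444]
orientation: [[0.999, 0.0, 0.051], [-0.051, 0.0, 0.999], [0.0, -1.0, 0.0]]
ft_force: [0.2, -0.1, -2.6]
width: 0.0538
```

>>> play_rows(rows=[0,0,-0.03,0,0,0,1,0,0,0,0,0,0,1])

```text
time: 39.85
ee_pos: [0.4731, 0.084, 0.1429]
orientation: [[0.999, 0.0, 0.051], [-0.051, -0.0, 0.999], [0.0, -1.0, 0.0]]
ft_force: [0.3, -0.1, -2.6]
width: 0.0538
```

>>> play_rows(rows=[0,0,-0.03,0,0,0,1,0,0,0,0,0,0,1])

```text
time: 40.05
ee_pos: [0.4734, 0.0841, 0.1424]
orientation: [[0.999, 0.001, 0.051], [-0.051, 0.0, 0.999], [0.001, -1.0, 0.0]]
ft_force: [-2.5, 0.1, 4.7]
width: 0.0537
```

Seated on the well floor. I'll release, lift, retreat to (0.30,-0.25) and check.

>>> play_rows(rows=[0,0,0,0,0,0,0.3,0,0,0,0,0,0,-1,0,0,0,0,0,0,-1,0,0,0,0,0,0,-1,0,0,0,0,0,0,-1,0,0,0,0,0,0,-1])

```text
time: 40.65
ee_pos: [0.473, 0.084, 0.1412]
orientation: [[0.999, -0.0, 0.051], [-0.051, -0.0, 0.999], [-0.0, -1.0, -0.0]]
ft_force: [-0.4, 0.3, -0.0]
width: 0.0853
```

>>> play_rows(rows=[0,0,0.2,0,0,0,-1,0,0,0.4,0,0,0,-1,0,0,0.5,0,0,0,-1,0,0,0.5,0,0,0,-1,0,0,0.5,0,0,0,-1,0,0,0.5,0,0,0,-1,0,0,0.2,0,0,0,-1])

```text
time: 41.35
ee_pos: [0.4742, 0.084, 0.2849]
orientation: [[0.999, 0.005, 0.051], [-0.051, 0.0, 0.999], [0.005, -1.0, 0.0]]
ft_force: [-0.4, 0.2, -0.4]
width: 0.0854
```

>>> play_rows(rows=[-0.3,-0.7,0,0,0,0,-1,-0.4,-0.7,0,0,0,0,-1,-0.4,-0.7,0,0,0,0,-1,-0.4,-0.7,0,0,0,0,-1,-0.4,-0.7,0,0,0,0,-1,-0.4,-0.7,0,0,0,0,-1,-0.4,-0.7,0,0,0,0,-1,-0.4,-0.7,0,0,0,0,-1])

```text
time: 42.15
ee_pos: [0.3168, -0.197, 0.2811]
orientation: [[0.999, 0.0, 0.051], [-0.051, -0.0, 0.999], [0.0, -1.0, -0.0]]
ft_force: [1.4, -0.2, -0.3]
width: 0.085
```

>>> play_rows(rows=[-0.3,-0.7,0,0,0,0,-1,0,-0.4,0,0,0,0,-1,0,0,0,0,0,0,-1,0,0,0,0,0,0,-1,0,0,0,0,0,0,-1])

```text
time: 42.65
ee_pos: [0.3031, -0.25, 0.281]
orientation: [[0.999, -0.0, 0.05], [-0.05, 0.001, 0.999], [-0.0, -1.0, 0.001]]
ft_force: [0.7, 0.1, -0.1]
width: 0.0853
```

```bash
python3 snap.py p9
```

```text
42.75 [ 0.303332   -0.25003895  0.28125393] [-0.34790577  1.13720251  0.27014302] 0.08559134268830645 [-0.89 -0.4   2.02  0.    1.51 -0.84]
```

View pics/p9.png

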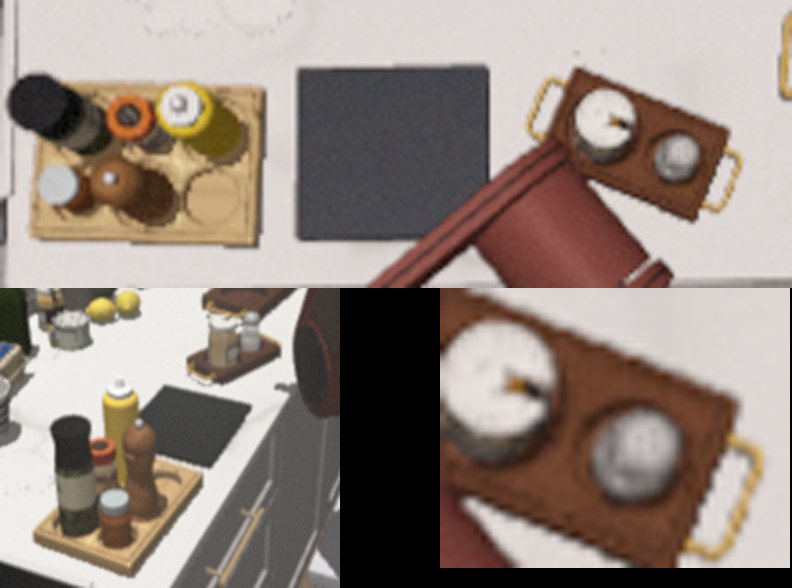

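Everything is upright, with the bottle tip at px (190.5,208), the knob at (170,229) and the salt in the cup. I'll run a numeric before/after check and hand in if it passes.

```bash
python3 - <<'E'
import cv2,numpy as np
from station import arm
ok=True
for n,reg in (("top",{"bottle":(180,198,206,224),"mill":(160,220,184,242),"grinder":(141,198,168,224),"spice":(166,204,182,220),"amber":(148,222,165,240),"lidded":(297,200,320,224)}),("side",{"bottle":(216,224,240,250),"mill":(231,245,250,290),"grinder":(195,242,218,302),"spice":(213,252,230,268),"amber":(216,280,238,308),"lidded":(272,192,292,222)})):
    A=cv2.imread(f"pics/{n}0.png",0);B=cv2.imread(f"pics/p9_{'T' if n=='top' else 'S'}.png",0)
    for k,(x0,y0,x1,y1) in reg.items():
        r=cv2.matchTemplate(B[y0-6:y1+6,x0-6:x1+6],A[y0:y1,x0:x1],cv2.TM_CCOEFF_NORMED); _,s,_,p=cv2.minMaxLoc(r); d=(p[0]-6,p[1]-6)
        print(n,k,"shift px",d,"score",round(s,3)); ok&=max(map(abs,d))<=2 and s>.8
print("ok",ok)
if ok: arm.finish_job(); print("handed in")
E
```

```text
top bottle shift px (0, 0) score 0.983
top mill shift px (0, 0) score 0.995
top grinder shift px (0, 0) score 0.999
top spice shift px (0, 0) score 0.998
top amber shift px (0, 0) score 0.999
top lidded shift px (0, 0) score 0.999
side bottle shift px (0, 0) score 0.994
side mill shift px (0, 0) score 0.853
side grinder shift px (0, 0) score 0.999
side spice shift px (0, 0) score 0.999
side amber shift px (0, 0) score 0.999
side lidded shift px (0, 0) score 0.983
ok True
the job is handed in; nothing more can be done
handed in
```

I moved the squeeze bottle and the pepper mill (the two tall pieces next to the salt) onto the slate. Then I put the salt shaker in the caddy's free cup, returned both pieces to their own wells and handed the job in at about 43 s of the 134 s allowed. The report gave no verdict.

**Positions:** My last check compared pictures from before and after in both views. The bottle, mill, grinder, spice jar, amber jar and lidded jar all showed a 0 px shift, about 3–4 mm per pixel. The lowest match score was 0.853, for the mill in the side view; its crop takes in the background where the salt used to stand.

**Salt:** It stands upright in the cup, about 2–3 mm from the rim centre as I measured it. The gripper is open and clear of everything.

**Disagreements:**
- The fingers closed to 37 mm on the shaker rather than the expected 44 mm. I put this down to its narrower waist, and the hold was firm.
- My two estimates of the cup centre differed by about 4 mm, so I aimed close to their average.

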